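# Rock a tight camshaft bearing cap off its dowels

## Task

The one camshaft bearing cap still on the cylinder head has its bolts out but sits tight on its two dowels. Rock it end to end, working both ends up a little in turn rather than prying one end right off or heaving the head off the table, until it comes free. Finish holding the cap in the gripper, level and still, about a centimetre clear above its dowels; leave the other things on the table alone.

Things in the scene. Friction and masses are not known exactly. Their poses are not given: they have to be found in the camera images.
- cap_mid (a point): centre of the tight bearing cap, half-way up its feet, 12 mm above its underside. Alloy bridge 64 mm long (x axis, across the camshaft) x 22 mm (y, along the camshaft), about 90 g: two feet 24 mm high, an arch between (top at 27 mm). Grasp it by its flat end faces, x = +/-32 mm: the pedestal below is only 56 mm long, and nothing within 60 mm along x is as high as the cap's underside
- cam_cap: the same cap: origin at the middle of its underside, same axes, z up when seated. Each foot has a hole 14 mm deep, centred at x = +/-22.5 mm, over a dowel: 0.75 mm of play each way along x, a tight squeeze along y
- cap_end_a (a point): point on the cap's underside at the middle of its +x hole. Each dowel drags on its hole with about 14 to 17 N while any of it is inside. Seated, the cap can lean end to end about 0.12 rad either way (one end 5 mm up) before its holes begin to rub on the dowels' sides; more as it rises
- cap_end_b (a point): point on the cap's underside at the middle of its -x hole
- saddle (a point): point on the head's bearing joint face mid-way between the two dowels, 95 mm above the table; x axis from dowel to dowel, across the camshaft towards the intake port, y along the camshaft towards the sprocket, z up. The cap's underside centre starts here, axes alike. Dowels: steel, 11.5 mm across, at x = +/-22.5 mm, 12 mm high above the joint face
- cyl_head: loose finned cylinder head, 2.5 kg, on its gasket face, 156 mm across the camshaft (190 with ports) x 150 mm; origin mid-underside, axes as the saddle, which is at y = -28, z = 95 mm. Camshaft at joint-face height, 70 mm sprocket at y = +55; other bearing (y = +28) open. Pulled straight up, the dowels hold more than its weight: it would lift with the cap
- spare_cap: bystander: a bearing cap like the tight one, already removed, standing on the table beside the head; origin at the middle of its underside
- bolt_dish: bystander: round steel dish with bolts, 116 mm across, 20 mm high; origin under its centre
- drink_can: bystander: red drink can, 66 mm across, 115 mm high; origin under its centre
- ring_spanner: bystander: spanner about 170 mm long lying on the table
There are look-alikes about, which are no part of the job. What is shaped like the cam_cap but green or orange is not meant. Of the things that look like the cyl_head, the larger one is meant.

How it is judged (in metres and radians):
On the way:
1. the cap is rocked: it leans end to end on its dowels by at least 0.04 rad with its lower end still on its dowel (angle between the z axis of cam_cap and the z axis of saddle, either way round above 0.04 rad and z of any of cap_end_a, cap_end_b in the frame of saddle below 0.008 m and z of cam_cap in the frame of saddle below 0.012 m and height (world z) of cyl_head below 0.004 m), for 0.05 s.
At the end, for the whole second after the job is handed in: The cap is held in the fingers, level (within 0.15 rad) and still, both ends of its underside 14 to 42 mm above the joint face (2 to 30 mm clear of the dowel tops), over its saddle within 20 mm, touching nothing of the head; the head stands flat on the table (z of cap_end_a in the frame of saddle between 0.014 and 0.042 m and z of cap_end_b in the frame of saddle between 0.014 and 0.042 m and horizontal distance between cam_cap and saddle below 0.02 m and angle between cam_cap's own z axis and vertical below 0.15 rad and contact force between the fingers and cam_cap above 2 N and contact force between cam_cap and cyl_head below 0.2 N and linear speed of cam_cap below 0.02 m/s and height (world z) of cyl_head below 0.003 m and angle between cyl_head's own z axis and vertical below 0.03 rad and linear speed of cyl_head below 0.01 m/s); the arm keeps its last pose, push and grip.
It fails at once if the head is heaved off the table or tipped (10 mm, 0.1 rad) (height (world z) of cyl_head above 0.01 m or angle between cyl_head's own z axis and vertical above 0.1 rad).
It fails at once if the head is shoved more than 40 mm (distance of cyl_head from where it was at the start of the episode above 0.04 m).
It fails at once if one end is pried right off its dowel (over 13 mm up) while the other end is still well down on its own (under 4 mm up) ((z of cap_end_a in the frame of saddle above 0.013 m and z of cap_end_b in the frame of saddle below 0.004 m) or (z of cap_end_b in the frame of saddle above 0.013 m and z of cap_end_a in the frame of saddle below 0.004 m)).
It fails at once if a bystander is moved more than 20 mm (distance of any of spare_cap, bolt_dish, drink_can, ring_spanner from where it was at the start of the episode above 0.02 m).
It also fails if it takes over 51 s, if anything falls off the work surface, if the arm or the gripper's body presses on something with over 40 N, if the wrist force passes 120 N, or if a joint passes its speed limit or range.

## Robot

A 7-joint arm with a two-finger parallel gripper is mounted at the origin on the work surface. World frame = base frame: x ahead of the robot, y to its left, z up, the work surface at z = 0. Lengths are in mm, angles in rad, forces in N, time in s.
With the tool pointing down it reaches from about 425 to 950 mm from the base axis. Payload 4.7 kg.
Tool frame: the origin (TCP) lies midway between the tips of the shut fingers; the grasp point (between the pads) lies 19 mm behind it; z points along the fingers, y is the line along which they close (so a half turn about z gives the same grasp; the last joint's range is limited). The gripper opens to 87 mm and grips with 3 to 60 N. Pads are 19 mm wide; open, the fingers measure 117 mm over their backs; the gripper's body (75 mm by 190 mm) begins 51 mm behind the grasp point.
Start: joints at [-1.21, 0.469, -0.049, 1.532, 0.024, 1.141, -0.082], TCP at [256.464, 624.4, 222.573] pointing down, gripper open.
Joint ranges: [-2.59, 2.59], [-0.33, 1.99], [-1.39, 1.29], [0.1, 2.45], [-1.04, 4.18], [0.21, 1.99], [-2.66, 2.66]. Speed limits (rad/s): [2.57, 2.57, 3.14, 3.14, 3.14, 3.14, 3.14].

## Interface

Orientations are given as a rotation vector (axis times angle).
In Python, from rig import r gives the robot as it stands. Calls block until the motion is done:
- r.goto(position, orientation): joint-space move of the TCP to a pose.
- r.line_to(position, attitude=None, max_speed=150): straight line of the TCP; attitude=None keeps the orientation; max_speed is the mean speed in mm/s.
- r.movej(angles): joint-space move.
- r.gripper_open() and r.gripper_close(effort=None): open the fingers fully, or close them until they stop; effort is the grip in N (None keeps the last).
- r.sleep(seconds).
- r.solve_ik(position, orientation): joint angles nearest the present ones, or None.
- r.get_image(name): name is "scene" or "top"; returns the picture (384x512x3 uint8, blue, green, red); there is no depth.
- r.camera_model(name): a dict with "intrinsics" (3x3 intrinsics, pixels), "k1" (the pictures are not rectified: a ray, as slopes to the right and down, at radius r is drawn at 1 + k1 r^2 times it, then the intrinsics apply), "rvec" (rotation vector, rad) and "tvec" (3), from world to camera coordinates, as OpenCV has them. Camera axes: x right, y down, z forward; pixel columns grow to the right and rows downward; lengths in mm; the calibration is good to about 2 mm. A picture is of the moment at which its call begins. camera_model takes no time and is no camera call.
A pose or a line that the arm cannot do raises r.PlanningError and nothing moves.
- r.sign_off(): hands the job in; it is judged then, once.
Readings, each from a call of its own:
- r.get_time_s(): time.
- r.get_joint_positions(): joint angles.
- r.get_joint_velocities(): joint speeds.
- r.get_tau(): joint torques, N m.
- r.get_position(): TCP position.
- r.get_eef_rot(): TCP orientation.
- r.get_ft_force(): force on the tool from outside, world axes, zero at the start.
- r.get_wrist_torque(): the same for the moment, N m.
- r.get_finger_gap(): opening from 0.0 (shut) to 1.0 (fully open).
- r.get_gripper_force(): force on a finger pad.
Only numpy, scipy, OpenCV 4.12 (cv2) and the standard library are available. Lean on these libraries where they do the work, as an engineer would, in place of code of your own. Each camera call takes 0.05 s, during which the arm holds its last target. There are 200 camera calls.

## Working session

There is one attempt and no reset: what is moved stays moved. The work goes in short steps, each a Python script; the robot and the scene stay as the last script left them, time stands still between calls to the robot, and variables do not carry over. Pictures are saved under pics/ and viewed, at most 10 in all, crops included, and the job is handed in when it is done.

```bash
mkdir -p pics; ls; python3 - <<'E'
from rig import r
import cv2
for n in("scene","top"):
    im=r.get_image(n);cv2.imwrite(f"pics/{n}0.png",im)
    m=r.camera_model(n);print(n,m)
    
print(r.get_time_s(),r.get_eef_rot(),r.get_position())
E
```

```text
pics
scene {'intrinsics': array([[408.91827714,   0.        , 255.48918192],
       [  0.        , 408.91827714, 185.57872448],
       [  0.        ,   0.        ,   1.        ]]), 'k1': 0.03394045535919403, 'rvec': array([ 2.33016346,  1.04654726, -0.34597544]), 'tvec': array([-424.21300095, -240.04099503, 1091.86300735])}
top {'intrinsics': array([[456.49225603,   0.        , 257.35688922],
       [  0.        , 456.49225603, 187.37796477],
       [  0.        ,   0.        ,   1.        ]]), 'k1': -0.12570379055812805, 'rvec': array([ 2.17656219, -2.14653312,  0.13165666]), 'tvec': array([  66.39652819,  560.81129532, 1233.69423669])}
0.1 [-6.08328679e-01 -3.08184897e+00  2.80874141e-03] [256.28416248 623.86270187 221.56677231]
```

View pics/scene0.png

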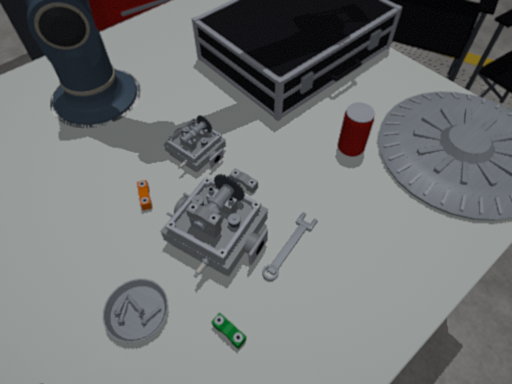

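View pics/top0.png

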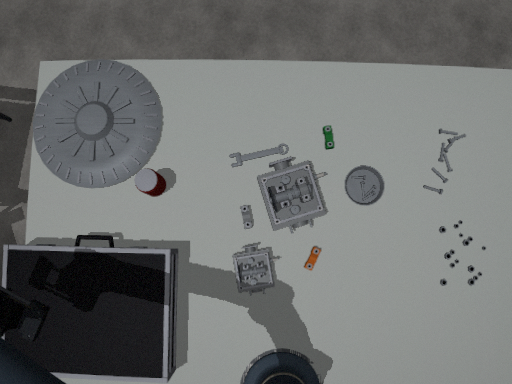

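The scene view shows the larger head around (215,220), the small one around (195,145), an orange cap at (145,195) and a green cap at (228,330). In the top view the larger head is at (292,195), the small one at (254,268) and the grey spare cap at (247,216). The larger head is the one meant, because of its size and because its cap is grey. I'll confirm that in an enlarged crop.

```bash
python3 - <<'E'
import cv2,numpy as np
a=cv2.imread("pics/top0.png")[150:240,245:340];b=cv2.imread("pics/scene0.png")[160:280,155:275]
cv2.imwrite("pics/c.png",np.hstack([cv2.resize(a,(400,380),interpolation=cv2.INTER_CUBIC),cv2.resize(b,(380,380),interpolation=cv2.INTER_CUBIC)]))
E
```

```text
(no output)
```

View pics/c.png

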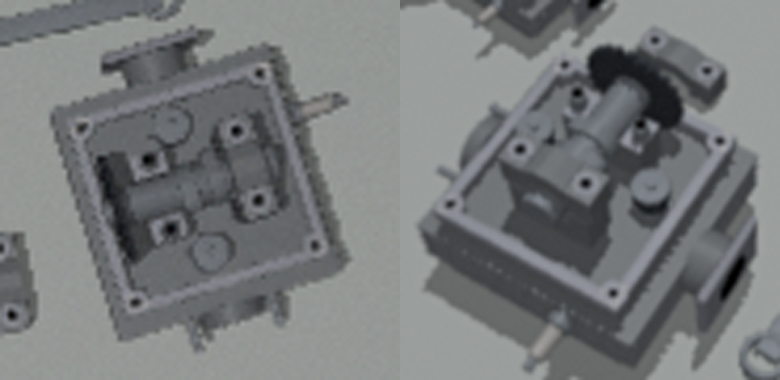

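The crop shows the larger head with its grey cap opposite the sprocket. The cap's bolt holes are at top (301,181) and (306,197), and scene (192.5,206.7) and (213.4,217.4). I'll triangulate these.

```bash
cat > h.py <<'E'
from rig import r
import numpy as np, cv2
from scipy.spatial.transform import Rotation as R
from scipy.optimize import least_squares
def proj(n,X):
    m=r.camera_model(n); X=np.atleast_2d(X)
    c=R.from_rotvec(m["rvec"]).apply(X)+m["tvec"]; s=c[:,:2]/c[:,2:]
    s=s*(1+m["k1"]*(s**2).sum(1,keepdims=True)); K=m["intrinsics"]
    return s*[K[0,0],K[1,1]]+K[:2,2]
E
python3 - <<'E'
from h import *
top=np.array([[300.7,180.4],[306.1,197.0]]); sc=np.array([[192.5,206.7],[213.4,217.4]])
def tri(o):
    f=lambda X:np.concatenate([(proj(n,X)-p).ravel() for n,p in o.items()])
    s=least_squares(f,[700,0,100]);return s.x,np.abs(s.fun).max()
# pairing: try both
for pr in([0,1],[1,0]):
    print([tri({"top":top[i],"scene":sc[pr[i]]}) for i in(0,1)])
# planar fit: z=119, both cams, 45 mm spacing
def model(p):
    x,y,t=p; d=22.5*np.array([np.cos(t),np.sin(t),0]);return np.array([[x,y,119]+d,[x,y,119]-d])
for sgn,pr in((0,[0,1]),(0,[1,0]),(3.1416,[0,1]),(3.1416,[1,0])):
    s=least_squares(lambda p:np.concatenate([(proj("top",model(p))-top).ravel(),(proj("scene",model(p))-sc[pr]).ravel()]),[700,0,sgn])
    print(s.x,s.fun.round(1))
# sprocket direction (top px ~ (272,198) , cap (303,189)) at z 110
for q in([272,198],[303.4,188.7]):
    s=least_squares(lambda p:(proj("top",[p[0],p[1],110])-q).ravel(),[700,0]);print(s.x)
E
```

```text
[(array([554.00422333, -53.44174681, 153.42091026]), np.float64(7.510457795609739)), (array([542.61573988, -35.45209854,  78.06291053]), np.float64(7.809357655690917))]
[(array([569.94743   , -37.51648208, 117.26407364]), np.float64(0.1866225617134205)), (array([526.7075541 , -51.78024564, 117.21653926]), np.float64(0.13449186818860426))]
[548.91752361 -44.89767329  -2.8435771 ] [  5.2  16.2  -5.2 -17.    0.1  -0.4  -0.4  -0.1]
[ 5.48851865e+02 -4.48948552e+01  3.19617698e-01] [-0.  -0.3  0.  -0.4 -0.3 -0.3 -0.1 -0.2]
[548.91746333 -44.89762584   3.43928644] [  5.2  16.2  -5.2 -17.    0.1  -0.4  -0.4  -0.1]
[ 5.48851865e+02 -4.48948552e+01  3.19617696e-01] [-0.  -0.3  0.  -0.4 -0.3 -0.3 -0.1 -0.2]
[523.40679279  35.90705981]
[548.89600767 -45.82718765]
```

```bash
cat >> h.py <<'E'
th=0.3196; C=np.array([548.9,-44.9]); ax=np.array([np.cos(th),np.sin(th),0]); ay=np.array([-np.sin(th),np.cos(th),0])
def att(s): 
    y=s*ax; z=np.array([0,0,-1.]); return R.from_matrix(np.c_[np.cross(y,z),y,z])
E
python3 - <<'E'
from h import *
best=None
for s in(1,-1):
    q=r.solve_ik([*C,190],att(s).as_rotvec()); print(s,q)
    if q is not None and (best is None or abs(q[6])<abs(best[1][6])): best=(s,q)
s=best[0]; o=att(s).as_rotvec()
r.goto([*C,190],o)
r.sleep(.3);print(r.get_time_s(),r.get_position(),r.get_ft_force())
r.line_to([*C,125],o,100); print(r.get_ft_force())
cv2.imwrite("pics/t1.png",np.hstack([cv2.resize(r.get_image("scene")[130:270,130:290],(480,420),interpolation=2),]))
r.line_to([*C,92],o,40)
r.sleep(.2);print(s,r.get_time_s(),r.get_position(),r.get_ft_force(),r.get_wrist_torque())
cv2.imwrite("pics/t2.png",np.hstack([cv2.resize(r.get_image(n)[y:y+120,x:x+120],(390,390),interpolation=2) for n,x,y in(("scene",150,150),("top",240,140))]))
E
```

```text
1 [-0.43298947  0.32456797  0.54968228  1.89368276 -0.20223406  0.97808895
  0.52674139]
-1 [-0.8123754   0.49276299  1.1200648   1.91054871 -0.50959035  1.06111004
 -2.29970382]
2.9833 [548.95248704 -44.62273532 189.96133097] [-0.65347642  0.48182407  0.18422845]
[1.00364111 0.07549243 0.91270918]
1 5.0083 [549.07118508 -44.91930875  92.24414536] [ 0.30123012  0.98825378 -0.39033077] [-0.0880084   0.01225339 -0.0222875 ]
```

View pics/t2.png

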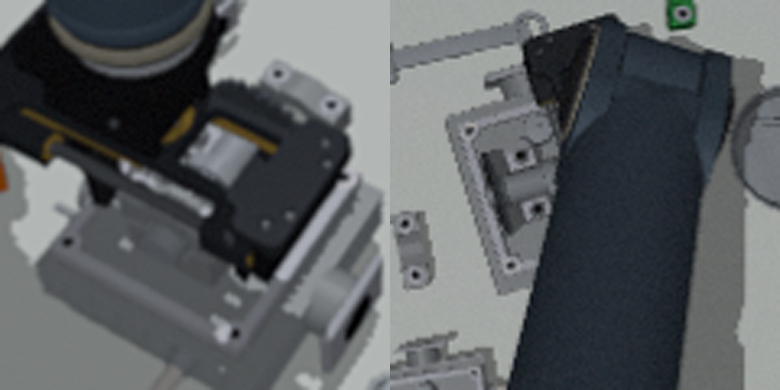

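The hand straddles the cap and no contact force shows. Next I grip and make the first rocking stroke.

```bash
cat >> h.py <<'E'
import json
def st(m=""): 
    F=r.get_ft_force();M=r.get_wrist_torque()
    print(m,round(r.get_time_s(),2),"p",r.get_position().round(1),"F",F.round(1),"My",round(float(M@ay),2),"gap",round(r.get_finger_gap(),3),"grip",round(r.get_gripper_force(),1),flush=True)
def pose(a,b):
    "TCP pose for end heights a,b (mm) of the cap, from the grasp reference"
    P0=np.array(json.load(open("ref.json"))); S=np.array([P0[0],P0[1],95.])
    m=(a+b)/2; t=np.arcsin((a-b)/45.); rot=R.from_rotvec(-t*ay)
    k=np.array([0,0,max(0,12-m)/2])
    p=S+[0,0,m]+k+rot.apply(P0-S-k)
    return p,(rot*att(1)).as_rotvec()
def rock(a,b,v=8):
    p,o=pose(a,b); r.line_to(p,o,v); r.sleep(.15); st(f"{a},{b}")
E
python3 - <<'E'
from h import *
r.gripper_close(60); r.sleep(.3); st("closed")
json.dump(list(map(float,r.get_position())),open("ref.json","w"))
for a in(1,2.5,4): rock(a,-.3)
q=R.from_rotvec(r.get_eef_rot()); print((q*att(1).inv()).as_rotvec()@ay)
E
```

```text
closed 5.96 p [548.6 -45.   92. ] F [-1.6 -0.   1.8] My 0.46 gap 0.73 grip 60.0
1,-0.3 6.36 p [548.8 -44.9  92.5] F [-2.1 -0.4  4.9] My 0.91 gap 0.731 grip 60.0
2.5,-0.3 6.76 p [548.9 -44.9  93.3] F [-3.6 -0.3  6.1] My 1.0 gap 0.732 grip 60.0
4,-0.3 7.16 p [549.  -44.9  94.1] F [-3.8  0.1  7.4] My 1.15 gap 0.728 grip 60.0
-0.09417628745680744
```

```bash
python3 - <<'E'
from h import *
r.sleep(.1)
cv2.imwrite("pics/t3.png",cv2.resize(r.get_image("scene")[150:270,150:270],(480,480),interpolation=2))
for a,b in((4.3,-.3),(4,1),(3.8,2.5),(3.7,4),(3.6,5.5),(3.5,7)): rock(a,b)
cv2.imwrite("pics/t4.png",np.hstack([cv2.imread("pics/t3.png")[:,:390],cv2.resize(r.get_image("scene")[150:270,150:270],(480,480),interpolation=2)[:,:390]]))
E
```

```text
4.3,-0.3 7.71 p [549.  -44.9  94.2] F [-1.8  0.1  8.2] My 1.5 gap 0.732 grip 60.0
4,1 8.11 p [548.7 -45.1  94.2] F [-3.6 -1.7  3.1] My 0.87 gap 0.73 grip 60.0
3.8,2.5 8.51 p [548.2 -45.   94.6] F [-3.8 -1.2 -2.1] My 0.68 gap 0.729 grip 60.0
3.7,4 8.91 p [547.7 -45.1  95.1] F [-3.7 -1.8 -6.1] My 0.54 gap 0.731 grip 60.0
3.6,5.5 9.31 p [547.2 -45.3  95.8] F [-3.6 -1.9 -6.4] My 0.51 gap 0.731 grip 60.0
3.5,7 9.71 p [547.  -45.4  96.5] F [-5.1 -2.9 -6.7] My 0.52 gap 0.73 grip 60.0
```

View pics/t4.png

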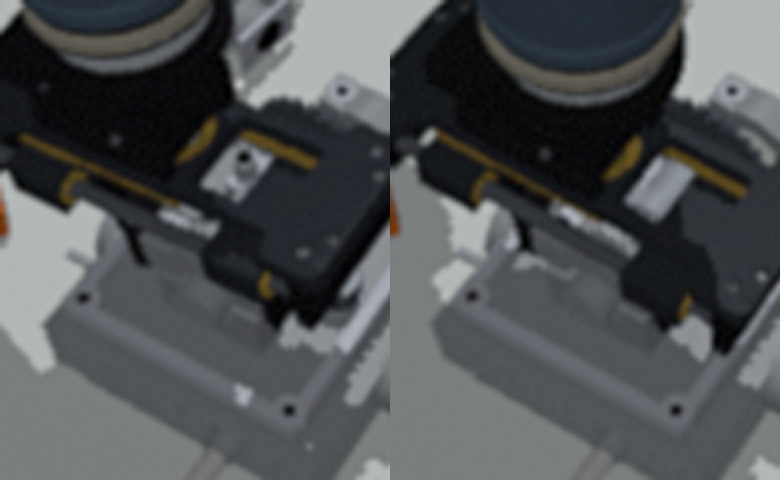

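```bash
python3 - <<'E'
from h import *
for a,b in((5,6.8),(7,6.6),(9,6.5),(10,6.5),(9.7,8),(9.5,10),(9.4,12),(9.4,13),(11,12.6),(13,12.4),(15,12.2),(16,12.2)): rock(a,b)
E
```

```text
5,6.8 10.16 p [547.6 -45.1  96.9] F [ -1.7  -1.7 -16.2] My 0.32 gap 0.732 grip 60.0
7,6.6 10.57 p [548.5 -44.8  98.3] F [ -1.2  -0.8 -19. ] My 0.19 gap 0.729 grip 60.0
9,6.5 11.0 p [548.8 -45.   99.6] F [ -0.9  -1.4 -17.1] My 0.54 gap 0.729 grip 60.0
10,6.5 11.4 p [549.  -44.9 100.2] F [  0.3  -1.4 -18. ] My 0.68 gap 0.728 grip 60.0
9.7,8 11.8 p [549.8 -45.3 101.3] F [  1.6  -3.5 -15.4] My 0.12 gap 0.731 grip 60.0
9.5,10 12.22 p [549.4 -45.5 102.2] F [  1.6  -4.1 -13. ] My -0.21 gap 0.733 grip 60.0
9.4,12 12.64 p [549.4 -45.  103.1] F [  4.   -2.5 -13.2] My -0.28 gap 0.731 grip 60.0
9.4,13 13.04 p [549.3 -44.9 103.5] F [  3.   -3.9 -13.5] My -0.59 gap 0.731 grip 60.0
11,12.6 13.44 p [549.3 -44.1 105.2] F [-0.2  0.2 -1.6] My -0.06 gap 0.727 grip 60.0
13,12.4 13.86 p [549.1 -44.7 105. ] F [-0.  -0.8 -1.3] My 0.07 gap 0.726 grip 60.0
15,12.2 14.28 p [548.7 -45.  105.6] F [-1.1 -0.4  2.2] My 0.6 gap 0.727 grip 60.0
16,12.2 14.68 p [549.2 -45.  106.2] F [-0.7 -0.8  2.5] My 0.33 gap 0.73 grip 60.0
```

The force fell to about the cap's weight, so it is free. Now I level it and raise it clear.

```bash
python3 - <<'E'
from h import *
rock(16,16); rock(24,24,15); r.sleep(.8); st("end")
cv2.imwrite("pics/t5.png",np.hstack([cv2.resize(r.get_image(n)[y:y+120,x:x+120],(390,390),interpolation=2) for n,x,y in(("scene",150,160),("top",240,140))]))
E
```

```text
16,16 15.22 p [547.9 -45.2 107.7] F [ 0.7 -0.2 -0.6] My 0.01 gap 0.73 grip 60.0
24,24 16.05 p [548.5 -45.  115.9] F [-0.5  0.5 -0.8] My 0.02 gap 0.726 grip 60.0
end 16.85 p [548.6 -45.  116. ] F [-0.3 -0.1 -0.3] My 0.02 gap 0.731 grip 60.0
```

View pics/t5.png

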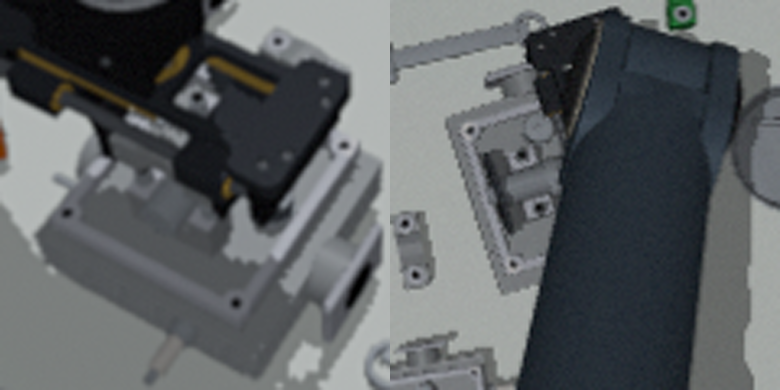

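```bash
python3 - <<'E'
from h import *
im=r.get_image("scene")
cv2.imwrite("pics/t6.png",cv2.resize(im[185:245,165:245],(800,600),interpolation=2))
# expected underside edge (near side, y=-11) ends for 24 mm lift, and top of feet, in crop px
for x in(32,-32):
    for h in(24,48):
        w=np.array([548.6,-45,95+h])+x*ax-11*ay; print(x,h,((proj("scene",w)[0]-[165,185]+.5)*10).round())
E
```

```text
32 24 [495. 395.]
32 48 [483. 324.]
-32 24 [200. 242.]
-32 48 [180. 169.]
```

View pics/t6.png

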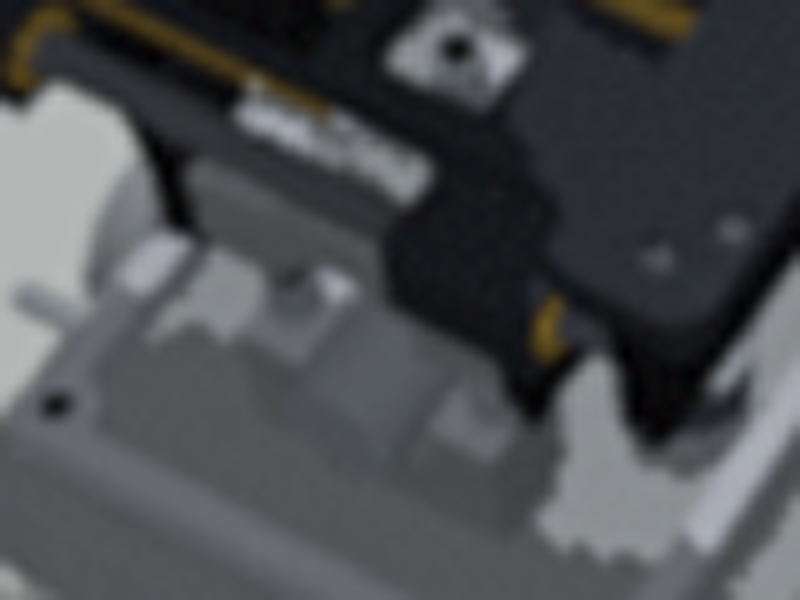

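The cap's lower-left edge is at about crop (200,240), where it should be for a 24 mm lift, and the dowels are clear below it.

```bash
python3 -c "
from rig import r
print(r.sign_off())"
```

```text
the job is handed in; nothing more can be done
None
```

I rocked the cap free end to end and handed the job in at about 17 s, with it held level and still about 12 mm above the dowel tops; the head looked unmoved in the last pictures, and I have not seen the judge's verdict.

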